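# Unhook the parts tray and stand it on the build plate

## Task

Two printed hangers hang on the low grey board, each by a keyhole on one big screw: an open tray like a small bin, and a rack with a flat shelf with holes. Lift the tray until the wide part of its keyhole is over the screw head, pull it off, and stand it gently upright in the middle of the black build plate lying in front of the board. Let go of it there, and leave the rack hanging.

Things in the scene. Friction and masses are not known exactly. Their poses are not given: they have to be found in the camera images.
- tray: Ivory bin 66 mm deep (x), 90 wide (y), 40 high on an upright back plate 90 wide, 155 high, 6 thick (mid-plane at x = -30). Origin: centre of underside; z up, x out of the board, away from the robot. Plate's top 50 mm stand free above the board: pinch across the 6 mm. Keyhole at y = 0: slot 12 wide, z 80 to 94; below it a 30 x 30 opening, z 50 to 80. About 0.16 kg. Hangs upright, within 2 degrees.
- board: Grey upright board on feet, fixed, 430 mm wide (y), 12 thick, top 125 above the table; origin at the table, mid-thickness; +x is its front, away from the robot. Screws at y = -130, 0, 130, z = 110, along +x: shank 8, head 16 diameter, 5 thick, outer face 14 from the board. Hung parts: underside at z = 20, shank in slot top. Lift 25 mm (18 to 32) to clear the head, then pull over 20 mm along +x.
- plate: Black flat build plate fixed on the table in front of the board, 150 mm (x) by 220 mm (y), 3 mm thick. Origin: centre of its underside, on the table; z up. Two small prints (up to 40 mm high) stand at two opposite corners of it, about 110 mm from its centre.
- rack: Tool rack, ivory, hung on another screw by the same kind of keyhole back plate (90 x 155 x 6 mm), but with a flat shelf with three round holes, 50 mm deep, 22 mm above its lower edge, in place of the bin. Must stay hanging. Origin: centre of the bottom, 30 mm in front of the plate's mid-plane; z up, x out of the board.

How it is judged:
By the outcome, as a careful person would: the job done as asked, in the order asked, and still so for the second after the job is handed in, with the robot touching nothing.
It also fails if it takes over 40 s, if anything falls off the work surface, if the arm or the gripper's body presses on something with over 40 N, if the wrist force passes 120 N, or if a joint passes its speed limit or range.

## Robot

A 7-joint arm with a two-finger parallel gripper is mounted at the origin on the work surface. World frame = base frame: x ahead of the robot, y to its left, z up, the work surface at z = 0. Lengths are in m, angles in degrees, forces in N, time in s.
With the tool pointing down it reaches from about 0.425 to 0.875 m from the base axis. Payload 4.7 kg.
Tool frame: the origin (TCP) lies at the very end of the fingers, on their centre line; the grasp point (between the pads) lies 19 mm behind it; z points along the fingers, y is the direction in which the jaws open and shut (so a half turn about z gives the same grasp; the last joint's range is limited). The gripper opens to 87 mm and grips with 3 to 60 N. Pads are 19 mm wide; open, the fingers measure 117 mm over their backs; the gripper's body (75 mm by 190 mm) begins 51 mm behind the grasp point.
Start: joints at [-63.249, 18.392, -4.016, 83.108, 1.295, 78.541, -3.26], TCP at [0.284, 0.585, 0.223] pointing down, gripper open.
Joint ranges: [-163.93, 163.93], [-17.29, 119.83], [-79.2, 71.16], [3.27, 140.29], [-89.18, 269.18], [5.43, 117.66], [-154.24, 154.24]. Speed limits (degrees/s): [147.25, 147.25, 180, 180, 180, 180, 180].

## Interface

Orientations are given as [roll, pitch, yaw] about the fixed x, y, z axes, in that order (R = Rz(yaw) Ry(pitch) Rx(roll)).
In Python, from cell import monitor, read_camera, camera_info, env, look_for gives the robot as it stands.
- The arm moves only by the tool servo_tool, never from a script. Its argument "commands" is one flat list of numbers, 6 for each row, row after row: the shift along the tool's x, y, z in mm, then the turn, a rotation vector about the tool's x, y, z in degrees. A call has 1 to 10 rows; each row shifts and turns the commanded pose from where the row before left it, along the tool's axes as they then stand; what a row does not reach is not made up. A row lasts 1/10 s, in which the tool goes at most 50 mm and 8.59 degrees, less where a joint would pass 70% of its speed; a pose out of reach is approached as far as the arm can. A call is refused whole if a number of a shift passes 50 or a number of a turn 8.59, either way. A call with a gripper value outside its range is refused whole. "jaw" is the finger opening in mm, from 0 to 87, set as the call begins (left out, the last holds). The fingers move at their own pace and stop on an object; "newtons" is the grip in N (left out, the last holds). Time passes only in rows, so rows that do not move let the fingers close. It gives the time, the measured TCP pose, the force and the opening at its end, in the units of the state.
- monitor.get_obs(): the state, without advancing time (a new reading comes with each control period).
- read_camera(name): name is "scene" or "top" or "wrist"; returns (picture, depth): 384x512x3 uint8, red, green, blue; 384x512 float32, m along the optical axis (not along the pixel's ray), 0 where there is no reading.
- camera_info(name): a dict with "camera_matrix" (3x3 intrinsics, pixels), "R" (3x3) and "t" (3): a world point X has camera coordinates R X + t; the wrist camera has in their place "T_tool_cam" (4x4, takes a point from camera to tool coordinates, whose origin is the TCP and whose axes are the flange's). Camera axes: x right, y down, z forward; pixel columns grow to the right and rows downward; lengths in m; the calibration is good to about 2 mm. A picture is of the moment at which its call begins: read the wrist's pose just before it. camera_info takes no time and is no camera call.
- env.sign_off(): hands the job in, once; it reports no verdict.
Trained networks look in the newest picture that a camera, given by its name, has taken for a name from the list of things; names that differ only in an ending like _2 or _b are one class to them, and where a whole thing is asked for, a point or a joint stands for the part that bears it (a point fixed in the world has none). Each returns a list of dicts, best first, with "conf" (0 to 1); they miss things now and then, are a little off and sometimes report something else, mostly with a low value. They report only what shows in the picture. A call takes as long as a camera call.
- look_for(camera, label): "box" ([left, top, width, height] in pixels, round what is visible of it).
The state is a dict: "time_s": time; "qpos": joint angles; "joint_velocities": joint speeds; "effort": joint torques, N m; "tool_pos": TCP position; "tool_rot": TCP orientation; "force": force on the tool from outside, world axes, zero at the start; "wrist_torque": the same for the moment, N m; "grip_width": finger opening in m.
Only numpy, scipy, OpenCV 4.12 (cv2) and the standard library are available. Lean on these libraries where they do the work, as an engineer would, in place of code of your own. Each camera call takes 0.05 s, during which the arm holds its last target.

## Working session

There is one attempt and no reset: what is moved stays moved. The work goes in short steps, Python scripts to look and compute and a tool call to move; the robot and the scene stay as the last step left them, time stands still between calls to the robot, and variables do not carry over. Pictures are saved under pics/ and viewed, and the job is handed in when it is done.

Besides the shell and the picture viewer there is one more tool, called as name(argument=value, ...), one argument or row to a line, values as JSON. servo_tool: Moves the arm, as the interface text tells. Its arguments: {"type":"object","properties":{"commands":{"type":"array","items":{"type":"number"}},"jaw":{"type":"number"},"newtons":{"type":"number"}},"required":["commands"]}

```bash
mkdir -p pics; ls
python3 - <<'E'
from cell import monitor, read_camera, camera_info, look_for
import cv2, numpy as np
o=monitor.get_obs(); print(o)
for c in ("scene","top"):
    im,d=read_camera(c); cv2.imwrite(f"pics/{c}0.png",im[:,:,::-1]); np.savez(f"/tmp/{c}0.npz",im=im,d=d)
    for l in ("tray","rack","plate","board"): print(c,l,look_for(c,l)[:3])
    print({k:np.round(v,3).tolist() for k,v in camera_info(c).items()})
print(camera_info("wrist"))
E
```

```text
pics
{'time_s': 0.0, 'qpos': array([-63.25009173,  18.44128609,  -4.01531378,  83.17387585,
         1.29505831,  78.54148526,  -3.25949089]), 'joint_velocities': array([ 0.00067224, -0.04381918, -0.05794223,  0.01671462, -0.00697987,
       -0.11533439,  0.02182048]), 'effort': array([-8.55374419e-04, -4.91280127e+01, -4.04374329e-01, -3.12531495e+01,
       -6.39276300e-02,  4.36198991e-02,  1.83174243e-04]), 'tool_pos': array([0.28415723, 0.58398444, 0.22144525]), 'tool_rot': array([-1.79888598e+02,  5.84273899e-03,  1.54060139e+02]), 'force': array([-0.39958629, -0.06800384, -1.3130831 ]), 'wrist_torque': array([ 0.0345721 , -0.00091021,  0.01304894]), 'grip_width': 0.08731207259597465}
scene tray [{'box': [197.7, 90.6, 61.8, 96.5], 'conf': 0.58}]
scene rack [{'box': [120.6, 94.4, 68.7, 91.2], 'conf': 0.8}]
scene plate [{'box': [240.3, 197.3, 167.8, 99.9], 'conf': 0.94}, {'box': [96.8, 102.7, 241.1, 98.5], 'conf': 0.54}]
scene board [{'box': [98.8, 106.4, 236.1, 95.4], 'conf': 0.89}]
{'camera_matrix': [[380.814, 0.0, 253.801], [0.0, 380.814, 194.073], [0.0, 0.0, 1.0]], 'R': [[0.2
[... 370 characters left out ...]
0.036, 0.0, 261.474], [0.0, 460.036, 192.327], [0.0, 0.0, 1.0]], 'R': [[-0.011, -1.0, -0.01], [-0.986, 0.012, -0.163], [0.164, 0.008, -0.986]], 't': [0.052, 0.558, 0.691]}
{'camera_matrix': array([[285.19361229,   0.        , 251.80853865],
       [  0.        , 285.19361229, 188.74186056],
       [  0.        ,   0.        ,   1.        ]]), 'T_tool_cam': array([[ 9.63050925e-04, -9.64946721e-01, -2.62444084e-01,
         7.19464721e-02],
       [ 9.99999406e-01,  1.06325512e-03, -2.39800382e-04,
         1.79242612e-04],
       [ 5.10439609e-04, -2.62443697e-01,  9.64947172e-01,
        -1.61427702e-01],
       [ 0.00000000e+00,  0.00000000e+00,  0.00000000e+00,
         1.00000000e+00]])}
```

View pics/scene0.png

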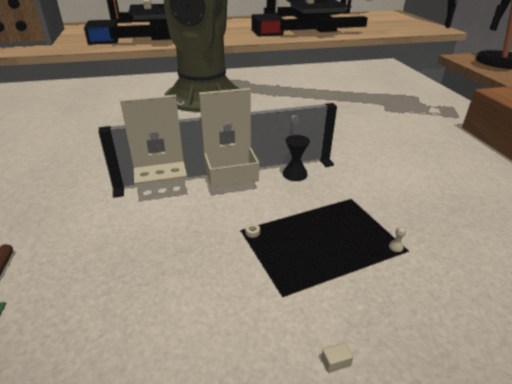

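View pics/top0.png

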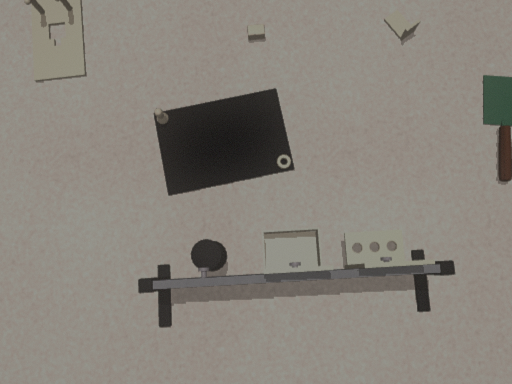

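The scene picture shows the rack at the left (≈155,140), the tray in the middle (≈230,135), a black hourglass by the third screw (≈296,158), and the plate (≈325,240) with prints at two corners. Next I'll measure positions from depth.

```bash
cat > h.py <<'E'
import numpy as np, cv2
from cell import camera_info
def cloud(c,d):
    I=camera_info(c);K=np.array(I["camera_matrix"]);R=np.array(I["R"]);t=np.array(I["t"])
    v,u=np.mgrid[:d.shape[0],:d.shape[1]]
    P=np.stack([(u-K[0,2])/K[0,0]*d,(v-K[1,2])/K[1,1]*d,d],-1)
    W=(P-t)@R
    W[d<=0]=np.nan
    return W
E
python3 - <<'E'
from h import *
np.set_printoptions(precision=4,suppress=True)
for c in("top","scene"):
    z=np.load(f"/tmp/{c}0.npz");im,d=z["im"],z["d"];W=cloud(c,d)
    g=im.astype(int).mean(2)
    print(c,"table z",np.nanmedian(W[300:340,300:400,2]) if c=="top" else np.nanmedian(W[300:340,100:250,2]))
    # build plate
    m=((g<45)&(np.abs(W[...,2])<.02)).astype(np.uint8)
    n,l,s,_=cv2.connectedComponentsWithStats(m); k=1+np.argmax(s[1:,4])
    p=W[l==k]; r=cv2.minAreaRect((p[:,:2]*1000).astype(np.float32)); print("plate",r,np.nanmedian(p[:,2]),cv2.boxPoints(r).tolist())
    # high things
    x0,y0=.2,-.4
    for lo,hi,n in((.117,.133,"boardtop"),(.135,.19,"above")):
        mm=(W[...,2]>lo)&(W[...,2]<hi)&(W[...,0]>.25)&(W[...,0]<.9)&(np.abs(W[...,1])<.45)
        p=W[mm]
        n_,l,s,cc=cv2.connectedComponentsWithStats(mm.astype(np.uint8))
        for k in range(1,n_):
            if s[k,4]>25:
                p=W[l==k]; r=cv2.minAreaRect((p[:,:2]*1000).astype(np.float32)); print(n,s[k],np.median(p,0),p.min(0),p.max(0),r)
E
```

```text
top table z -0.00012388137053265583
plate ((657.8050537109375, 112.28703308105469), (147.62940979003906, 217.1610565185547), 11.637558937072754) 0.003233320098498644 [[563.6048583984375, 203.74559020996094], [607.41064453125, -8.951334953308105], [752.0052490234375, 20.828475952148438], [708.199462890625, 233.52540588378906]]
boardtop [ 138  261  317   32 2981] [ 0.4274 -0.0027  0.1249] [ 0.4082 -0.2208  0.1171] [0.4463 0.218  0.1329] ((428.5517883300781, -1.2327880859375), (21.976030349731445, 439.30474853515625), 2.6338815689086914)
above [359 259  76   9 356] [ 0.4431 -0.1273  0.1746] [ 0.4389 -0.1757  0.1388] [ 0.4483 -0.0854  0.1779] ((443.1910705566406, -130.50762939453125), (5.985835075378418, 90.44593048095703), 2.653061866760254)
above [263 265  71   9 335] [ 0.4372 -0.001   0.1749] [ 0.4328 -0.046   0.1716] [0.4421 0.0439 0.1779] ((437.1406555175781, -1.0108261108398438), (5.941150188446045, 89.89725494384766), 2.6994664669036865)
scene table z 0.0004688399232268083
plate ((658.38232421875, 111.18708801269531), (149.10699462890625, 217.57699584960938), 11.406194686889648) 0.0034750947450621038 [[563.786865234375, 203.0830535888672], [606.815673828125, -10.19676685333252], [752.977783203125, 19.291122436523438], [709.948974609375, 232.57093811035156]]
boardtop [  98  103  239   33 1836] [ 0.4391 -0.0307  0.1244] [ 0.4092 -0.2217  0.117 ] [0.4539 0.2168 0.133 ] ((433.67584228515625, -2.25665283203125), (30.553203582763672, 439.29705810546875), 2.5280404090881348)
above [ 199   89   52   28 1184] [ 0.4399 -0.0028  0.1567] [ 0.4328 -0.0468  0.135 ] [0.4448 0.0438 0.1766] ((438.7919616699219, -1.4859771728515625), (10.139490127563477, 90.60369873046875), 1.45134699344635)
above [ 120   95   58   30 1339] [ 0.4458 -0.1326  0.157 ] [ 0.4378 -0.1762  0.135 ] [ 0.4511 -0.0865  0.1765] ((444.0150451660156, -131.42654418945312), (9.816202163696289, 89.7982406616211), 2.7556049823760986)
```

```bash
cat >> h.py <<'E'
from scipy.spatial.transform import Rotation as Ro, Slerp
from cell import monitor
def st():
    o=monitor.get_obs(); print("t",round(o["time_s"],2),"p",np.round(o["tool_pos"]*1000,1),"r",np.round(o["tool_rot"],2),"F",np.round(o["force"],1),"w",round(o["grip_width"]*1000,1),"q",np.round(o["qpos"],0)); return o
def plan(p,rpy,n,p0=None,r0=None):
    o=monitor.get_obs()
    p0=o["tool_pos"]*1000 if p0 is None else np.array(p0,float); r0=o["tool_rot"] if r0 is None else r0
    A=Ro.from_euler("xyz",r0,degrees=True);B=Ro.from_euler("xyz",rpy,degrees=True)
    S=Slerp([0,1],Ro.concatenate([A,B]));out=[]
    for i in range(n):
        a=S(i/n);b=S((i+1)/n)
        out.append(np.r_[a.inv().apply((np.array(p)-p0)/n),np.degrees((a.inv()*b).as_rotvec())])
    for r in out: print(", ".join("%g"%x for x in np.round(r,1)),end=",\n")
    print(np.linalg.norm((np.array(p)-p0)/n))
E
python3 -c "
from h import *
st(); plan([500,250,225],[180,0,92.65],10)
print(); plan([438,-1,225],[180,0,92.65],7,[500,250,225],[180,0,92.65])"
```

```text
t 0.5 p [284.4 584.5 222.6] r [180.     0.   154.06] F [-0.  -0.5 -1.2] w 86.9 q [-63.  18.  -4.  83.   1.  79.  -3.]
-34, -20.6, -0.2, 0, 0, 6.1,
-36, -16.9, -0.2, 0, 0, 6.1,
-37.6, -12.9, -0.2, 0, 0, 6.1,
-38.8, -8.8, -0.2, 0, 0, 6.1,
-39.5, -4.6, -0.2, 0, 0, 6.1,
-39.8, -0.4, -0.2, 0, 0, 6.1,
-39.6, 3.9, -0.2, 0, 0, 6.1,
-39, 8.1, -0.2, 0, 0, 6.1,
-37.9, 12.2, -0.2, 0, 0, 6.1,
-36.4, 16.2, -0.2, 0, 0, 6.1,
39.79723427061243

-35.4, -10.5, -0, 0, 0, 0,
-35.4, -10.5, -0, 0, 0, 0,
-35.4, -10.5, -0, 0, 0, 0,
-35.4, -10.5, -0, 0, 0, 0,
-35.4, -10.5, -0, 0, 0, 0,
-35.4, -10.5, -0, 0, 0, 0,
-35.4, -10.5, -0, 0, 0, 0,
36.93485716053857
```

servo_tool(
  commands=[-34,-20.5,0,0,0,6,-36,-17,0,0,0,6,-37.5,-13,0,0,0,6,-39,-9,0,0,0,6,-39.5,-4.5,0,0,0,6,-40,-0.5,0,0,0,6,-39.5,4,0,0,0,6,-39,8,0,0,0,6,-38,12,0,0,0,6,-36.5,16,0,0,0,6],
  jaw=60,
  newtons=30,
)

```text
time_s: 1.5
tool_pos: [0.504, 0.2505, 0.2229]
tool_rot: [180.0, -0.0, 93.8]
force: [0.5, 0.7, -0.2]
grip_width: 0.0603
```

servo_tool(
  commands=[-35,-10.5,0,0,0,0,-35,-10.5,0,0,0,0,-35,-10.5,0,0,0,0,-35,-10.5,0,0,0,0,-35,-10.5,0,0,0,0,-35,-10.5,0,0,0,0,0,0,0,0,0,0,0,0,0,0,0,0,0,0,0,0,0,0],
)

```text
time_s: 2.4
tool_pos: [0.4554, 0.039, 0.2227]
tool_rot: [180.0, -0.0, 94.1]
force: [0.1, 0.4, 0.9]
grip_width: 0.0598
```

```bash
python3 -c "
from h import *
from cell import read_camera
st(); plan([437.7,-1,180],[180,0,92.65],3)
im,d=read_camera('wrist'); cv2.imwrite('pics/w1.png',im[:,:,::-1])"
```

```text
t 2.4 p [455.4  39.  222.7] r [ 1.7997e+02 -3.0000e-02  9.4130e+01] F [0.1 0.4 0.9] w 59.8 q [-34.  -7.  24. 110.   3.  76.  -7.]
-12.9, -6.9, 14.2, 0, -0, 0.5,
-12.9, -6.8, 14.2, 0, -0, 0.5,
-13, -6.6, 14.2, 0, -0, 0.5,
20.385041257133015
```

View pics/w1.png

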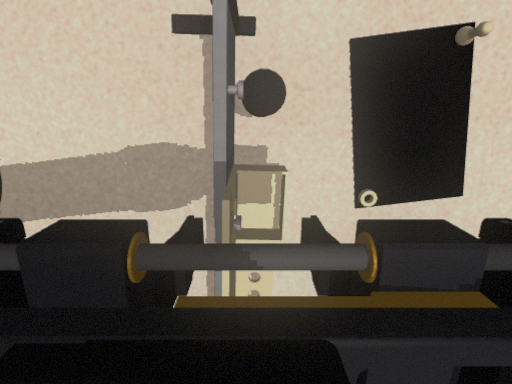

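servo_tool(
  commands=[-10,-5,0,0,0,0.5,-10,-5,0,0,0,0.5,-10,-5,0,0,0,0.5,-9,-5,0,0,0,0,0,0,0,0,0,0,0,0,0,0,0,0],
)

```text
time_s: 3.05
tool_pos: [0.4376, -0.0023, 0.2227]
tool_rot: [180.0, -0.0, 92.5]
force: [0.9, -0.2, -0.4]
grip_width: 0.0599
```

```bash
python3 -c "
from h import *
st(); plan([437.7,-1,180],[180,0,92.65],1)"
```

```text
t 3.05 p [437.6  -2.3 222.7] r [ 1.7997e+02 -4.0000e-02  9.2520e+01] F [ 0.9 -0.2 -0.4] w 59.9 q [-32. -10.  26. 112.   4.  77.  -5.]
1.2, 0.2, 42.7, 0, -0, -0.1,
42.72887556740758
```

The wrist view shows the tray bin at (260,200), the board edge along column 225, the hourglass at (263,92) and the two prints at the plate's corners. The fingers straddle the tray's plate. Going down.

servo_tool(
  commands=[1,0,20,0,0,0,0,0,20,0,0,0,0,0,20,0,0,0,0,0,14,0,0,0,0,0,8,0,0,0,0,0,6,0,0,0,0,0,0,0,0,0,0,0,0,0,0,0],
)

```text
time_s: 3.85
tool_pos: [0.438, -0.001, 0.1351]
tool_rot: [179.9, -0.0, 92.6]
force: [-0.5, 0.1, 0.3]
grip_width: 0.0602
```

```bash
python3 -c "
from h import *
from cell import read_camera
st(); plan([437.7,-1,134],[180,0,92.65],1)
for c in ('top','scene'):
  im,d=read_camera(c); im=im[:,:,::-1]
  cv2.imwrite('pics/%s1.png'%c,cv2.resize(im[200:300,200:400] if c=='top' else im[40:200,120:300],None,fx=4,fy=4 if c=='top' else 3.5))"
```

```text
t 3.85 p [438.   -1.  135.1] r [ 1.7995e+02 -1.0000e-02  9.2560e+01] F [-0.5  0.1  0.3] w 60.2 q [-31.  -5.  27. 119.   3.  66.  -3.]
0, -0.3, 1.1, 0.1, -0, -0.1,
1.1371913830628564
```

View pics/scene1.png

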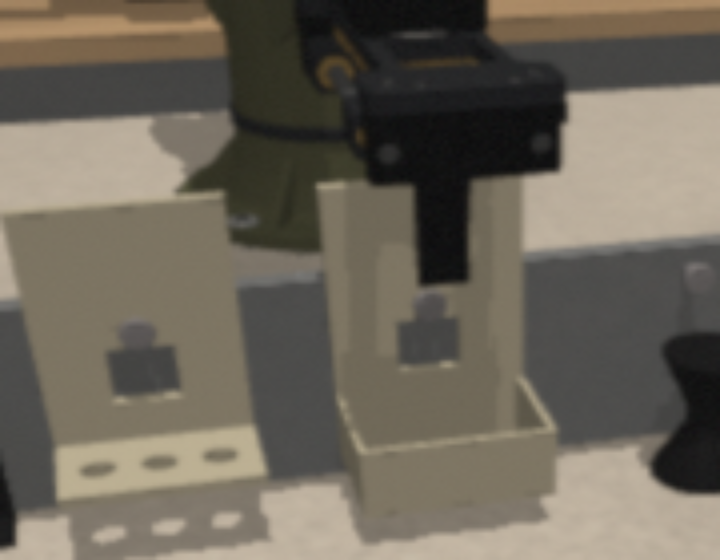

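The front finger lies centred over the tray's plate (crop ≈440,230) and just above the screw head (430,305). Closing.

servo_tool(
  commands=[0,0,0,0,0,0,0,0,0,0,0,0,0,0,0,0,0,0,0,0,0,0,0,0],
  jaw=14,
  newtons=30,
)

```text
time_s: 4.35
tool_pos: [0.4376, -0.0011, 0.1346]
tool_rot: [180.0, -0.0, 92.6]
force: [-1.0, -0.5, 0.5]
grip_width: 0.0357
```

servo_tool(
  commands=[0,0,0,0,0,0,0,0,0,0,0,0,0,0,0,0,0,0,0,0,0,0,0,0,0,0,0,0,0,0],
  jaw=0,
)

```text
time_s: 4.85
tool_pos: [0.4375, -0.0012, 0.1346]
tool_rot: [-180.0, -0.0, 92.6]
force: [-0.4, -0.1, -0.8]
grip_width: 0.0059
```

servo_tool(
  commands=[0,0,0,0,0,0,0,1,-2,0,0,0,0,0,-5,0,0,0,0,0,-5,0,0,0,0,0,-5,0,0,0,0,0,-5,0,0,0,0,0,-3,0,0,0,0,0,0,0,0,0,0,0,0,0,0,0],
)

```text
time_s: 5.75
tool_pos: [0.4385, -0.0011, 0.1595]
tool_rot: [180.0, -0.0, 92.6]
force: [0.4, 0.0, -2.0]
grip_width: 0.0058
```

```bash
python3 -c "
from h import *
from cell import read_camera
st()
im,d=read_camera('scene'); W=cloud('scene',d); im=im[:,:,::-1]
cv2.imwrite('pics/scene2.png',cv2.resize(im[40:200,120:300],None,fx=4,fy=3.5))"
```

```text
t 5.75 p [438.5  -1.1 159.5] r [180.    -0.    92.56] F [ 0.4  0.  -2. ] w 5.8 q [-31.  -7.  27. 117.   3.  69.  -4.]
```

View pics/scene2.png

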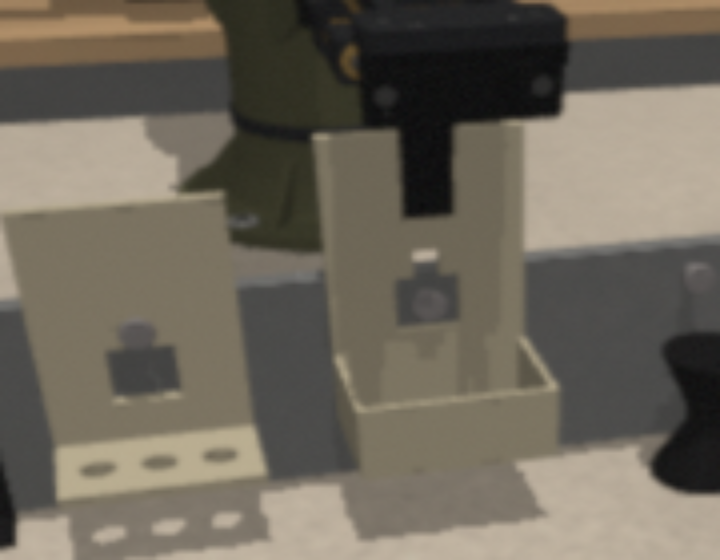

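The screw head sits centred in the 30 mm opening (430,303), and the force is just the tray's weight. Pulling off along the tool's +y (the board's +x).

servo_tool(
  commands=[0,4,0,0,0,0,0,6,0,0,0,0,0,8,0,0,0,0,0,8,0,0,0,0,0,8,0,0,0,0,0,8,0,0,0,0,0,8,0,0,0,0,0,0,0,0,0,0,0,0,0,0,0,0],
)

```text
time_s: 6.7
tool_pos: [0.4884, 0.0011, 0.1594]
tool_rot: [-180.0, 0.0, 92.6]
force: [0.1, 0.2, -1.9]
grip_width: 0.0058
```

```bash
python3 -c "
from h import *
from cell import read_camera
st()
c,s=np.cos(np.radians(11.5)),np.sin(np.radians(11.5))
P=[658-30*c,112-30*s,200]; print(P)
plan(P,[180,0,101.5],12)
for c in ('top','scene'):
  im,d=read_camera(c);W=cloud(c,d);g=im.astype(int).mean(2)
  cv2.imwrite('pics/%s3.png'%c,im[:,:,::-1])
"
```

```text
t 6.7 p [488.4   1.1 159.4] r [-1.7996e+02  2.0000e-02  9.2550e+01] F [ 0.1  0.2 -1.9] w 5.8 q [-31.   1.  28. 111.  -0.  68.  -0.]
[np.float64(628.6022588613752), np.float64(106.01896196748409), 200]
8.2, 12.1, -3.4, -0, 0, -0.7,
8.1, 12.2, -3.4, -0, 0, -0.7,
7.9, 12.3, -3.4, -0, 0, -0.7,
7.7, 12.4, -3.4, -0, 0, -0.7,
7.6, 12.5, -3.4, -0, 0, -0.7,
7.4, 12.6, -3.4, -0, 0, -0.7,
7.3, 12.7, -3.4, -0, 0, -0.7,
7.1, 12.8, -3.4, -0, 0, -0.7,
6.9, 12.8, -3.4, -0, 0, -0.7,
6.8, 12.9, -3.4, -0, 0, -0.7,
6.6, 13, -3.4, -0, 0, -0.7,
6.4, 13.1, -3.4, -0, 0, -0.7,
14.979942821064382
```

View pics/scene3.png

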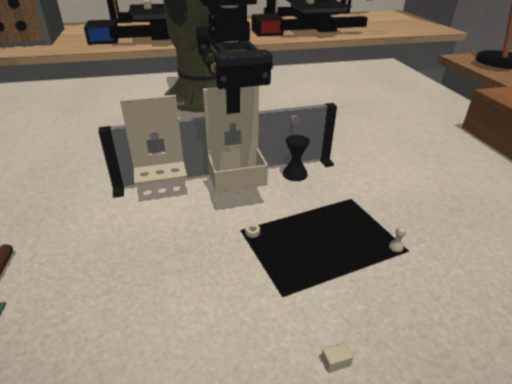

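The tray is off the screw and the rack still hangs (155,140). Lifting to clear the prints, then carrying it over.

servo_tool(
  commands=[0,3,-10,0,0,0,0,6,-10,0,0,0,2,10,-10,0,0,-1,6,12,-10,0,0,-1,10,14,0,0,0,-1,12,14,0,0,0,-1,12,14,0,0,0,-1,12,14,0,0,0,-1,12,14,0,0,0,-1,10,14,0,0,0,-1],
)

```text
time_s: 7.8
tool_pos: [0.5952, 0.0898, 0.2007]
tool_rot: [179.9, -0.0, 100.7]
force: [-0.5, -0.8, -1.1]
grip_width: 0.006
```

servo_tool(
  commands=[6,14,0,0,0,-1,4,12,0,0,0,0,2,6,0,0,0,0,0,0,0,0,0,0,0,0,0,0,0,0],
)

```text
time_s: 8.3
tool_pos: [0.623, 0.106, 0.1999]
tool_rot: [-180.0, 0.0, 101.5]
force: [-0.0, 0.5, -1.8]
grip_width: 0.0056
```

```bash
python3 -c "
from h import *
st()
plan([628.6,106,200],[180,0,101.5],1)"
```

```text
t 8.3 p [623.  106.  199.9] r [-1.7999e+02  1.0000e-02  1.0154e+02] F [-0.   0.5 -1.8] w 5.6 q [-32.  18.  25.  89.  -8.  76.   5.]
-1.1, 5.5, -0.1, -0, 0, 0,
5.644278632116779
```

servo_tool(
  commands=[-1,5.5,8,0,0,0,0,0,14,0,0,0,0,0,14,0,0,0,0,0,14,0,0,0,0,0,10,0,0,0,0,0,5,0,0,0,0,0,0,0,0,0,0,0,0,0,0,0],
)

```text
time_s: 9.1
tool_pos: [0.629, 0.1066, 0.135]
tool_rot: [180.0, -0.0, 101.6]
force: [0.6, -0.1, -1.3]
grip_width: 0.006
```

Run:
```python
from h import *
from cell import read_camera
st()
for c in ('top','scene'):
  im,d=read_camera(c);W=cloud(c,d);g=im.astype(int).mean(2)
  cv2.imwrite('pics/%s4.png'%c,im[:,:,::-1])
  m=(g>60)&(W[...,2]>.03)&(np.linalg.norm(W[...,:2]-[.658,.112],axis=-1)<.075)
  # bin rim
  p=W[m]; print(c,len(p),p.min(0),p.max(0))
  q=p[p[:,2]<.07]; r=cv2.minAreaRect((q[:,:2]*1000).astype(np.float32)); print(r, cv2.boxPoints(r).tolist(), np.percentile(q[:,2],[50,90,99]))
  f=p[(p[:,2]>.08)&(p[:,2]<.16)]
  if len(f)>50:
    f=f[f[:,0]>.6]; n=np.linalg.svd(f-f.mean(0),full_matrices=False)[2][2]; print('backplate normal',n*np.sign(n[0]),f.mean(0))
```

```text
t 9.1 p [629.  106.6 135. ] r [179.95  -0.   101.56] F [ 0.6 -0.1 -1.3] w 6.0 q [-32.  21.  25.  92.  -9.  69.   6.]
top 249 [0.59563405 0.05831923 0.03018348] [0.69994504 0.07752607 0.50148964]
((666.4775390625, 74.23832702636719), (66.90943145751953, 10.25015926361084), 11.440224647521973) [[632.6709594726562, 72.62599182128906], [634.7040405273438, 62.5794792175293], [700.2841186523438, 75.85066223144531], [698.2510375976562, 85.89717102050781]] [0.05885376 0.06293697 0.06702231]
backplate normal [9.79009695e-01 2.03813203e-01 4.41438834e-04] [0.63458722 0.06592457 0.11817511]
scene 6186 [0.60145005 0.06108571 0.03000625] [0.72286637 0.1631129  0.34423464]
((659.281982421875, 112.21851348876953), (69.57794189453125, 91.93665313720703), 11.47069263458252) [[616.0463256835938, 150.35032653808594], [634.3294067382812, 60.249969482421875], [702.5176391601562, 74.08670043945312], [684.2345581054688, 164.1870574951172]] [0.04965152 0.06163101 0.06915982]
backplate normal [ 0.98092521  0.19427781 -0.00646986] [0.63335482 0.10143079 0.12013769]
```

View pics/scene4.png

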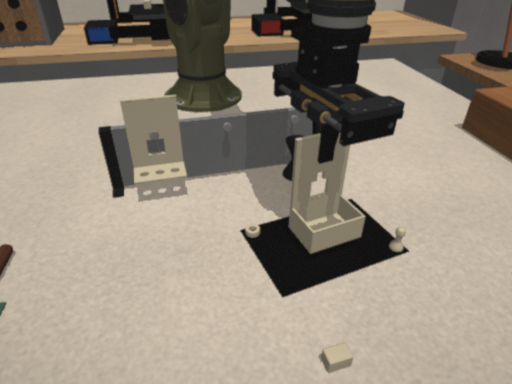

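View pics/top4.png

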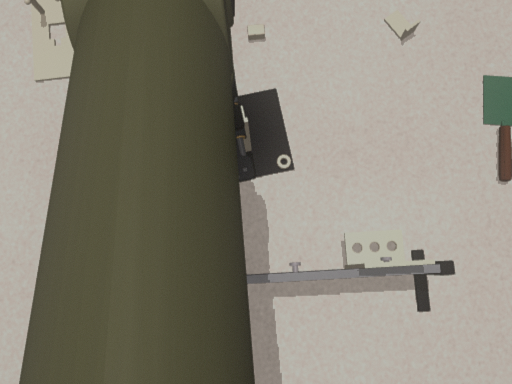

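The tray sits over the plate's middle (centre ≈(659,112) vs (658,112)) and is upright, with its base 17 mm above the plate. Lowering gently.

servo_tool(
  commands=[0,-0.5,4,0,0,0,0,0,4,0,0,0,0,0,4,0,0,0,0,0,2,0,0,0,0,0,1,0,0,0,0,0,0.5,0,0,0,0,0,0,0,0,0,0,0,0,0,0,0],
)

```text
time_s: 10.0
tool_pos: [0.6283, 0.1065, 0.1192]
tool_rot: [180.0, -0.0, 101.6]
force: [-0.0, -0.1, -1.3]
grip_width: 0.0058
```

servo_tool(
  commands=[0,0,0.5,0,0,0,0,0,0.5,0,0,0,0,0,0,0,0,0],
)

```text
time_s: 10.3
tool_pos: [0.6281, 0.1064, 0.118]
tool_rot: [-180.0, -0.0, 101.6]
force: [-0.0, 0.7, -2.3]
grip_width: 0.0056
```

servo_tool(
  commands=[0,0,0.5,0,0,0,0,0,0,0,0,0,0,0,0,0,0,0],
)

```text
time_s: 10.6
tool_pos: [0.6282, 0.1065, 0.1178]
tool_rot: [180.0, -0.0, 101.6]
force: [-1.3, 1.0, 0.6]
grip_width: 0.0056
```

servo_tool(
  commands=[0,0,0.4,0,0,0,0,0,0,0,0,0,0,0,0,0,0,0],
)

```text
time_s: 10.9
tool_pos: [0.6282, 0.1064, 0.1178]
tool_rot: [180.0, -0.0, 101.6]
force: [-2.0, 0.8, 5.0]
grip_width: 0.0062
```

```bash
python3 -c "
from h import *
from cell import read_camera
for i in range(3): st(); read_camera('scene')"
```

```text
t 10.9 p [628.2 106.4 117.8] r [ 1.7998e+02 -1.0000e-02  1.0156e+02] F [-2.   0.8  5. ] w 6.2 q [-32.  22.  25.  93. -10.  67.   7.]
t 10.95 p [628.2 106.5 117.7] r [ 1.7999e+02 -1.0000e-02  1.0156e+02] F [-2.9 -0.1  6. ] w 5.7 q [-32.  22.  25.  93. -10.  67.   7.]
t 11.0 p [628.2 106.5 117.8] r [ 1.7999e+02 -1.0000e-02  1.0156e+02] F [-3.2  0.9  5.4] w 5.5 q [-32.  22.  25.  93. -10.  67.   7.]
```

The base is seated, with about 7 N on the plate. Releasing.

servo_tool(
  commands=[0,0,0,0,0,0,0,0,0,0,0,0,0,0,0,0,0,0,0,0,0,0,0,0,0,0,0,0,0,0],
  jaw=50,
)

```text
time_s: 11.55
tool_pos: [0.6282, 0.1065, 0.117]
tool_rot: [180.0, 0.0, 101.6]
force: [-0.3, 0.1, -0.1]
grip_width: 0.0377
```

```bash
python3 -c "
from h import *
from cell import read_camera
st()
im,d=read_camera('scene');cv2.imwrite('pics/scene5.png',im[:,:,::-1])"
```

```text
t 11.55 p [628.2 106.5 117. ] r [180.     0.   101.56] F [-0.3  0.1 -0.1] w 37.7 q [-32.  22.  25.  93. -10.  67.   7.]
```

View pics/scene5.png

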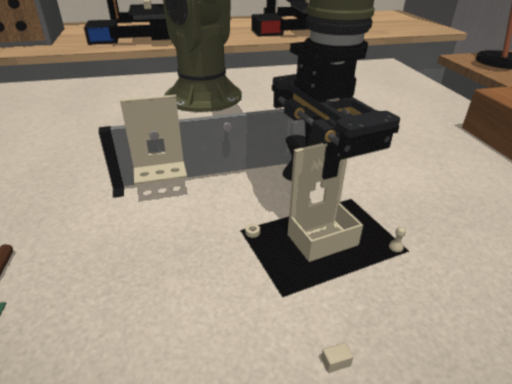

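The tray stands by itself with the fingers open around it. Retreating straight up.

servo_tool(
  commands=[0,0,-5,0,0,0,0,0,-12,0,0,0,0,0,-20,0,0,0,0,0,-25,0,0,0,0,0,-25,0,0,0,0,0,-25,0,0,0,0,0,-20,0,0,0,0,0,-15,0,0,0,0,0,0,0,0,0],
)

```text
time_s: 12.5
tool_pos: [0.6295, 0.1065, 0.2675]
tool_rot: [179.7, -0.0, 101.5]
force: [-0.1, -1.1, 0.4]
grip_width: 0.0498
```

servo_tool(
  commands=[20,0,0,0,0,0,30,0,0,0,0,0,30,0,0,0,0,0,30,0,0,0,0,0,30,0,0,0,0,0,30,0,0,0,0,0,30,0,0,0,0,0,20,0,0,0,0,0,0,0,0,0,0,0],
)

```text
time_s: 13.4
tool_pos: [0.582, 0.326, 0.2627]
tool_rot: [-179.9, -0.1, 101.9]
force: [0.3, 0.4, 1.0]
grip_width: 0.0502
```

Run:
```python
from h import *
from cell import read_camera,look_for
st()
for c in ('top','scene'):
  im,d=read_camera(c);W=cloud(c,d);g=im.astype(int).mean(2)
  cv2.imwrite('pics/%s6.png'%c,im[:,:,::-1])
  m=(g>60)&(W[...,2]>.02)&(W[...,2]<.05)&(np.linalg.norm(W[...,:2]-[.658,.112],axis=-1)<.075)
  q=W[m]; r=cv2.minAreaRect((q[:,:2]*1000).astype(np.float32)); print(c,r,np.percentile(q[:,2],[50,98]))
  m=(W[...,2]>.05)&(W[...,2]<.17)&(np.linalg.norm(W[...,:2]-[.632,.106],axis=-1)<.06)
  f=W[m];n=np.linalg.svd(f-f.mean(0),full_matrices=False)[2][2]; print('normal',n*np.sign(n[0]))
  m=(W[...,2]>.12)&(W[...,2]<.2)&(np.linalg.norm(W[...,:2]-[.632,.106],axis=-1)<.06);print('top z',W[m][:,2].max())
  m=(W[...,2]>.14)&(W[...,2]<.2)&(np.linalg.norm(W[...,:2]-[.443,-.13],axis=-1)<.06);print('rack',W[m].min(0),W[m].max(0))
```

```text
t 13.4 p [582.  326.  262.7] r [-1.7987e+02 -6.0000e-02  1.0189e+02] F [0.3 0.4 1. ] w 50.2 q [-46.  20.  20.  78.  -7.  84. -15.]
top ((657.5006713867188, 113.0859375), (67.39435577392578, 89.89522552490234), 11.642163276672363) [0.03686304 0.04844233]
normal [ 0.97933539  0.20196329 -0.01063086]
top z 0.16081700290337309
rack [ 0.43894373 -0.17555859  0.14024243] [ 0.44824375 -0.08555695  0.17789056]
scene ((658.8486328125, 112.13232421875), (66.8649673461914, 91.9614486694336), 10.982300758361816) [0.03499705 0.04856756]
normal [ 9.80582999e-01  1.96104515e-01 -4.31746522e-05]
top z 0.15988830155948894
rack [ 0.43812961 -0.17654467  0.14001486] [ 0.45064299 -0.08646747  0.17693005]
```

View pics/scene6.png

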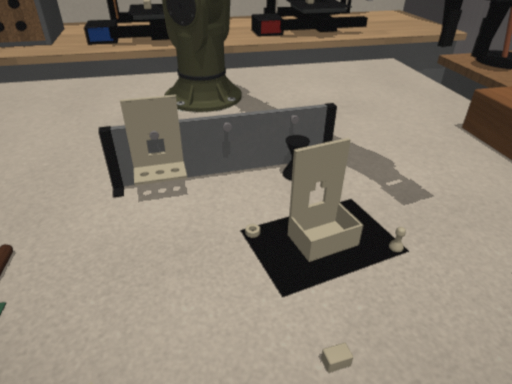

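View pics/top6.png

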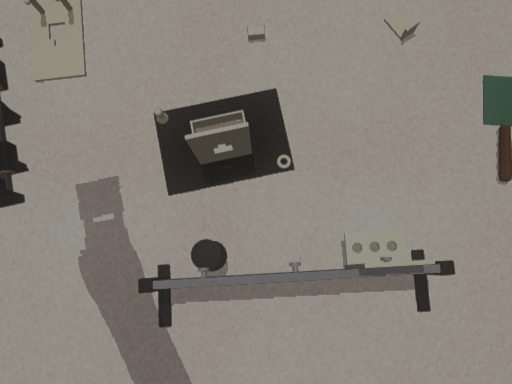

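The tray stands upright in the middle of the plate, at (325,215) in the scene view and (220,140) in the top view. The rack, prints and hourglass haven't moved. Signing off.

```bash
python3 -c "
from cell import env
print(env.sign_off())"
```

```text
the job is handed in; nothing more can be done
None
```

The tray is off its screw and standing upright in the middle of the black build plate, released, with the arm moved well clear. I handed the job in at about 13.5 s of the 40 s allowed.

I pinched the tray's back plate, lifted it 25 mm and checked in the picture that the screw head was centred in the opening. I then pulled it 50 mm straight off, carried it over and lowered it until it touched with about 7 N.

**Last checks:**
- **Position:** both cameras put the tray's centre within 1–2 mm of the plate's centre, turned to match the plate within about half a degree.
- **Upright:** the back plate is vertical. The scene camera shows no tilt and the top camera shows 0.6°.
- **Top edge:** it measures 160–161 mm, against about 158 mm expected. The highest depth readings ran up to 3 mm over elsewhere too, such as on the hanging rack.
- **Rest of the scene:** the rack still hangs where it was, and the prints and the black hourglass look untouched in the pictures.

No check failed. The highest wrist force I saw was about 6 N, against the 120 N limit.

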